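Isolate the test kiln and check it at the spy hole

ROBOT

A 7-joint arm with a two-finger parallel gripper is mounted at the origin on the work surface. World frame = base frame: x ahead of the robot, y to its left, z up, the work surface at z = 0. Lengths are in mm, angles in degrees, forces in N, time in s.
With the tool pointing down it reaches from about 425 to 1025 mm from the base axis. Payload 3.6 kg.
Tool frame: the origin (TCP) lies on the centre line of the jaws, within the pads' length; the fingertips stand 25 mm ahead of it and the grasp point (between the pads) lies 6 mm ahead of it (r.tip_reach is the z of the fingertips in the tool frame, in mm); z points along the fingers, x is the direction in which the jaws open and shut, and the axes are right-handed (so a half turn about z gives the same grasp; the last joint's range is limited). The gripper opens to 85 mm and grips with 20 to 120 N. Pads are 22 mm wide; open, the fingers measure 114 mm over their backs; the gripper's body (76 mm by 85 mm) begins 54 mm behind the grasp point. The pads swing forward as they close: fully open they stand 13 mm farther back than shut.
Start: joints at [63.684, 33.873, 2.773, 92.16, -1.908, 54.013, -1.931], TCP at [259.332, -677.035, 256.302] pointing down, gripper open.
Joint ranges: [-153.93, 153.93], [-27.13, 128.08], [-72.61, 78.16], [10.71, 143.7], [-87.88, 267.88], [4.46, 118.87], [-176.78, 176.78]. Speed limits (degrees/s): [147.25, 147.25, 180, 180, 180, 180, 180].

INTERFACE

Orientations are given as a 3x3 rotation matrix whose columns are the frame's x, y, z axes.
In Python, from plant import telemetry, vision, job, r gives the robot as it stands.
- The arm moves only by the shell command python3 -m handwheel 'ROWS'. ROWS is JSON, a list that holds one entry, the list of rows, each a list of 7 numbers: the shift along the tool's x, y, z in mm, then the turn, a rotation vector about the tool's x, y, z in degrees, then the closure, from 0 (fully open) to 1 (shut). A call has 1 to 12 rows; each row is the pose to reach, as a shift and turn from the pose measured when the call began, along the tool's axes at that moment; what a row does not reach only later rows make up. A row lasts 1/8 s, in which the tool goes at most 62.5 mm and 10.7 degrees, less where a joint would pass 70% of its speed; a pose out of reach is approached as far as the arm can. A call with a gripper value outside its range is refused whole. The fingers move at their own pace and stop on an object; the grip force is fixed at half the most. Time passes only in rows, so rows that repeat a pose let the fingers close. It gives the time, the measured TCP pose, the force and the opening at its end, in the units of the state.
- telemetry.get_obs(): the state, without advancing time (a new reading comes with each control period).
- vision.read_camera(name): name is "side" or "top" or "wrist"; returns the picture (400x640x3 uint8, red, green, blue); there is no depth.
- vision.camera_params(name): a dict with "camera_matrix" (3x3 intrinsics, pixels), "world_from_camera" (4x4, takes a point from camera to world coordinates); the wrist camera has in their place "T_tool_cam" (4x4, takes a point from camera to tool coordinates, whose origin is the TCP and whose axes are the tool frame's). Camera axes: x right, y up, looking along -z (the intrinsics and any distortion apply to the point x, -y, -z); pixel columns grow to the right and rows downward; lengths in mm; the calibration is good to about 2 mm. A picture is of the moment at which its call begins: read the wrist's pose just before it. camera_params takes no time and is no camera call.
- job.job_done(): hands the job in, once; it reports no verdict.
Trained networks look in the newest picture that a camera, given by its name, has taken for a name from the list of things; names that differ only in an ending like _2 or _b are one class to them, and where a whole thing is asked for, a point or a joint stands for the part that bears it (a point fixed in the world has none). Each returns a list of dicts, best first, with "conf" (0 to 1); they miss things now and then, are a little off and sometimes report something else, mostly with a low value. They report only what shows in the picture. A call takes as long as a camera call. They do not tell look-alikes from the thing itself.
- vision.find_in(camera, name): "location" ([x, y, z] in mm, in the coordinates of the camera as it stood for that picture, good to about 4 mm: the middle of the surface that is visible of it).
The state is a dict: "time": time; "joint_pos": joint angles; "qvel": joint speeds; "effort": joint torques, N m; "eef_pos": TCP position; "orientation": TCP orientation; "force": force on the tool from outside, world axes, zero at the start; "moment": the same for the moment, N m; "gripper_width": finger opening in mm.
Only numpy, scipy, OpenCV 4.12 (cv2) and the standard library are available. Lean on these libraries where they do the work, as an engineer would, in place of code of your own. Each camera call takes 0.05 s, during which the arm holds its last target. There are 200 camera calls.

TASK

Switch the small kiln off at its isolator (the box with the long cup-ended handle): push the handle down until it stops, never forcing it, swing it a quarter turn clockwise while it is down, and let it spring up and lock at off. Then take the pistol thermometer and hold it steady for two seconds with its nose pointing straight into the kiln's spy hole from about 10 cm away, without touching the kiln, and stand it upright on the bench again. Do not touch the fan switch and do not disturb the pots, brush, spool and paddle.

Things in the scene. Friction and masses are not known exactly. Their poses are not given: they have to be found in the camera images.
- isolator: Fixed grey steel box 150 x 150 x 70 mm high on the bench; origin at the centre of its underside, z up. A vertical shaft through its centre carries a black horizontal handle that ends in a square cup, highest point (the cup rim) 124 mm above the bench. The handle starts at on, pointing to the box's -x side; off points to the box's +y side. The handle's bar is 22 mm wide, its underside 98 mm above the bench.
- cup (a point): Centre of the inner floor of the cup at the handle's end, 85 mm from the shaft axis, 108 mm above the bench when the handle is up. The cup is open at the top, 52 mm (along the handle) by 46 mm inside, walls 5 mm thick and 16 mm high above its floor: closed fingertips fit in. Its axes turn with the handle (x towards the shaft).
- handle (a joint): Turn of the handle in rad, 0 = on, 1.571 = off, growing clockwise as seen from above, with firm end stops. A catch inside the box locks it at both ends (with about 0.08 rad of play): it turns only while pushed down, and springs up again only when within about 0.08 rad of an end. When free it turns with under 1 N at the cup.
- press (a joint): How far the handle is pushed down, in m, 0 = up. The spring takes 4 N at first and rises by 0.2 N per mm, to at most 9 N. The depth of the firm stop differs from one isolator to the next and cannot be seen: 8 to 22 mm, to be found by feel. The handle is free of the catch only in the last 4 mm before the stop. More than 30 N on the isolator damages it.
- fanbox: Fixed grey box 110 x 110 x 60 mm high with a small round black knob on top (the vent fan's switch); origin at the centre of its underside.
- kiln: Fixed bench-top kiln, steel with a white lid, 300 deep (x) x 330 wide (y) x 272 mm high; origin on the bench under the middle of its front face (the kiln fills x = 0 to 300 mm, y = -165 to 165 mm); its front, with the spy hole and, beside it, a lid handle standing 41 mm out at 250 mm height, faces its own -x.
- spyhole (a point): Centre of the mouth of the spy hole: a white ceramic sleeve, about 30 mm bore and 54 mm outside, standing 39 mm out of the kiln's front, 195 mm above the bench. Its axes are the kiln's: x points straight into the hole.
- gun_mid (a point): Centre (half-way up) of the loose pistol thermometer, 0.3 kg, 161 mm tall, standing upright on its 80 x 60 mm foot; 80.5 mm above the underside of its foot. x points forward along the barrel, z up. The barrel is a block 120 mm long (x), 42 mm wide (y), from 116 to 161 mm above the foot's underside, centred over the foot; pinch it from above across its width. The handle below it is 30 mm wide.
- gun_nose (a point): Centre of the front of the thermometer's short black nose, 70 mm ahead of gun_mid and 58 mm above it (138.5 mm above the foot's underside); x points along the line of sight.
- vase: Loose terracotta vase, 125 mm tall, 92 mm across; origin under its centre.
- mug: Loose blue mug, 85 mm tall, 76 mm across; origin under its centre.
- bowl: Loose white bowl, 60 mm tall, 130 mm across; origin under its centre.
- brush: Loose brush lying on the bench, 190 mm long.
- spool: Loose wooden spool standing on the bench, 86 mm tall, 64 mm across.
- paddle: Loose flat wooden paddle, 160 x 50 x 16 mm.
Things that resemble listed ones, but are neither listed nor needed, are in the scene too. Leave any turquoise look-alike of the isolator alone.

How it is judged:
By the outcome, as a careful person would: the job done as asked, in the order asked, and still so for the second after the job is handed in, with the robot touching nothing.
It also fails if it takes over 72 s, if anything falls off the work surface, if the arm or the gripper's body presses on something with over 40 N, if the wrist force passes 120 N, or if a joint passes its speed limit or range.

## Working session

There is one attempt and no reset: what is moved stays moved. The work goes in short steps, Python scripts to look and compute and a shell command to move; the robot and the scene stay as the last step left them, time stands still between calls to the robot, and variables do not carry over. Pictures are saved under pics/ and viewed, about 8 in all and at most 12, crops included, and the job is handed in when it is done.

```bash
mkdir -p pics; ls; cat > h.py <<'E'
import numpy as np, cv2
from plant import telemetry, vision, job, r
def snap(cam, fn):
    im=vision.read_camera(cam); cv2.imwrite('pics/'+fn, im[:,:,::-1]); return im
def W(cam):
    p=vision.camera_params(cam)
    if cam!='wrist': return np.array(p['world_from_camera']), np.array(p['camera_matrix'])
    s=telemetry.get_obs(); T=np.eye(4); T[:3,:3]=s['orientation']; T[:3,3]=s['eef_pos']
    return T@np.array(p['T_tool_cam']), np.array(p['camera_matrix'])
def proj(cam,P):
    T,K=W(cam); c=np.linalg.inv(T)@np.r_[P,1]; u=K@np.array([c[0],-c[1],-c[2]]); return u[:2]/u[2]
def ray(cam,uv,z):  # pixel -> world at height z
    T,K=W(cam); d=np.linalg.inv(K)@np.array([uv[0],uv[1],1]); d=T[:3,:3]@np.array([d[0],-d[1],-d[2]])
    return T[:3,3]+d*(z-T[2,3])/d[2]
def find(cam,name,minc=0.2):
    T,K=W(cam)
    return [(round(f['conf'],2),(T@np.r_[f['location'],1])[:3].round(),proj(cam,(T@np.r_[f['location'],1])[:3]).round()) for f in vision.find_in(cam,name) if f['conf']>minc]
E
python3 - <<'E'
from h import *
s=telemetry.get_obs(); print({k:np.round(v,2) for k,v in s.items()}, r.tip_reach)
for c in ('top','side'):
    snap(c,c+'0.png'); print(c, vision.camera_params(c))
    for n in ['isolator','cup','fanbox','kiln','spyhole','gun_mid','vase','mug','bowl','brush','spool','paddle']:
        print(n, find(c,n))
print(vision.camera_params('wrist'))
E
```

```text
pics
{'time': np.float64(0.0), 'joint_pos': array([63.68, 33.93,  2.77, 92.24, -1.91, 54.01, -1.93]), 'qvel': array([ 0.04, -0.01, -0.09,  0.04, -0.05,  0.02, -0.08]), 'effort': array([ 0.000e+00, -5.487e+01,  1.550e+00, -1.981e+01,  1.000e-02,
        1.000e-02, -0.000e+00]), 'eef_pos': array([ 259.05, -676.29,  255.12]), 'orientation': array([[ 0.36, -0.93, -0.  ],
       [-0.93, -0.36,  0.  ],
       [-0.  ,  0.  , -1.  ]]), 'force': array([-0.31, -0.23, -0.12]), 'moment': array([-0.  ,  0.04, -0.01]), 'gripper_width': np.float64(85.58)} 25.0
top {'camera_matrix': array([[487.01560005,   0.        , 316.60308634],
       [  0.        , 487.01560005, 204.09244216],
       [  0.        ,   0.        ,   1.        ]]), 'world_from_camera': array([[-2.74314413e-02,  9.96787971e-01, -7.52413299e-02,
         4.05916028e+02],
       [-9.99503707e-01, -2.61841797e-02,  1.75136707e-02,
        -6.56458799e+01],
       [ 1.54872838e-02,  7.56844134e-02,  9.97011541e-01,
         1.85042105e+03],
       [ 0.00000000e+00,  0.00000000e+00,  0.00000000e+00,
         1.00000000e+00]])}
isolator
[... 2726 characters left out ...]
ay([ 711., -346.,   64.]), array([369., 251.])), (0.32, array([514., 191., 130.]), array([296., 163.]))]
paddle [(0.65, array([ 348., -459.,   18.]), array([282., 297.]))]
{'camera_matrix': array([[347.56575738,   0.        , 320.43571708],
       [  0.        , 347.56575738, 204.00704017],
       [  0.        ,   0.        ,   1.        ]]), 'T_tool_cam': array([[ 9.99999445e-01, -1.00294864e-03,  3.22039663e-04,
        -9.27868478e-01],
       [-8.56786924e-04, -9.52276487e-01, -3.05235579e-01,
        -7.80645754e+01],
       [ 6.12806408e-04,  3.05235133e-01, -9.52276818e-01,
        -1.18786044e+02],
       [ 0.00000000e+00,  0.00000000e+00,  0.00000000e+00,
         1.00000000e+00]])}
```

```bash
python3 - <<'E'
import cv2
a=cv2.imread('pics/top0.png');b=cv2.imread('pics/side0.png')
# top: crop two isolators enlarged ; whole
w=cv2.resize(a[100:340,30:560],(800,362),interpolation=cv2.INTER_CUBIC)
cv2.imwrite('pics/v1.png',w)
c1=cv2.resize(a[170:290,340:520],None,fx=4.4,fy=4.4,interpolation=cv2.INTER_CUBIC)
cv2.imwrite('pics/v2.png',c1)
cv2.imwrite('pics/v3.png',cv2.resize(b[40:400,130:480],None,fx=1.66,fy=1.66,interpolation=cv2.INTER_CUBIC))
E
```

```text
(no output)
```

View pics/v1.png

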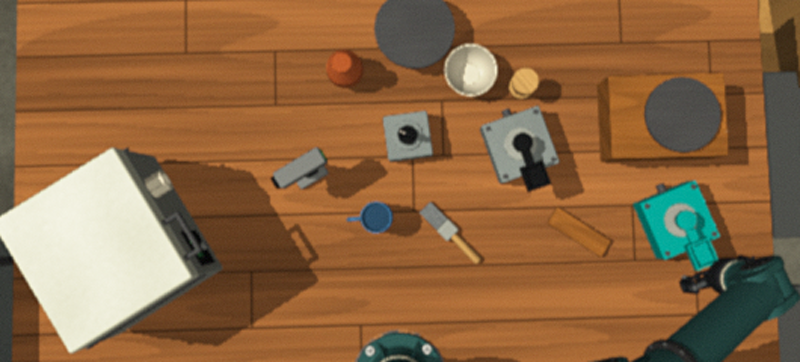

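View pics/v2.png

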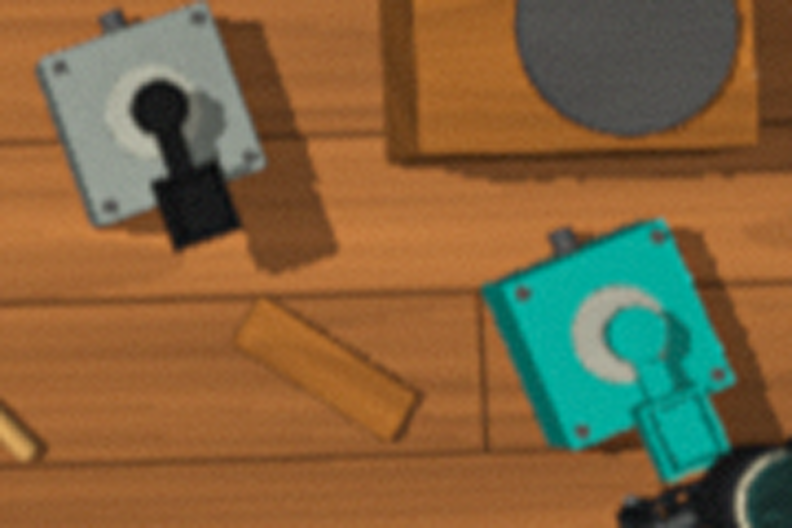

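View pics/v3.png

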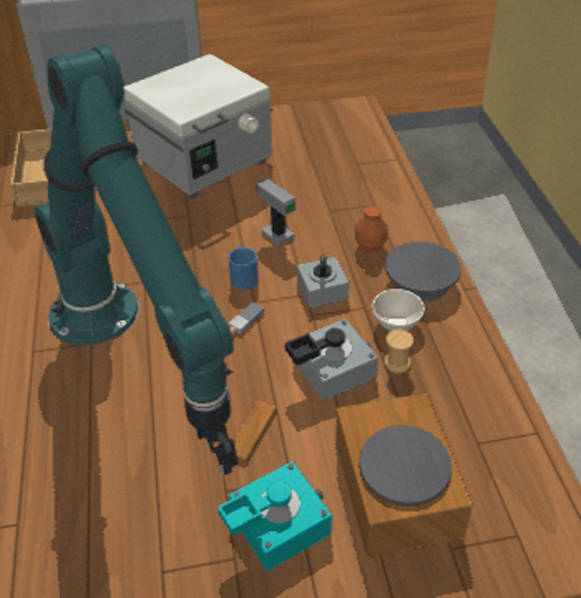

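v1/v2 show two isolator look-alikes. The grey one is at top-image px (375,196) with its black cup at (385,217); the turquoise one is at (480,248). The grey one fits ("grey steel box, black handle"), and crop v2 confirms it. The gun is at about (229,212) and the spy hole at about (135,221), on the kiln's right/upper face.

```bash
python3 - <<'E'
from h import *
v2=lambda x,y:(x/4.4+340-.4,y/4.4+170-.4); v1=lambda x,y:(x/1.5094+30,y/1.5094+100)
print('screws',[ray('top',v2(*p),70)[:2].round() for p in [(60,67),(199,17),(250,158),(110,207)]])
print('shaft',ray('top',v2(160,107),118).round(),'cup',ray('top',v2(197,208),124).round())
print('lid',[ray('top',v1(*p),272).round() for p in [(115,150),(1,214),(72,351),(190,276)]])
print('spy',ray('top',v1(160,182),195).round())
v3=lambda x,y:(x/1.66+130,y/1.66+40)
print('spy side', ray('side',v3(248,123),195).round())
a=cv2.imread('pics/top0.png')
c1=cv2.resize(a[185:240,200:260],None,fx=7,fy=7,interpolation=cv2.INTER_CUBIC)
c2=cv2.resize(a[190:250,90:180],None,fx=7,fy=7,interpolation=cv2.INTER_CUBIC)
o=np.zeros((820,640,3),np.uint8); o[:385,:420]=c1; o[390:810,:630]=c2; o=cv2.resize(o,(468,600))
cv2.imwrite('pics/v4.png',o)
E
```

```text
screws [array([ 608., -234.]), array([ 647., -352.]), array([ 527., -390.]), array([ 490., -272.])]
shaft [ 568. -310.  118.] cup [ 484. -336.  124.]
lid [array([558., 586., 272.]), array([428., 826., 272.]), array([138., 673., 272.]), array([286., 427., 272.])]
spy [491. 517. 195.]
spy side [487. 520. 195.]
```

View pics/v4.png

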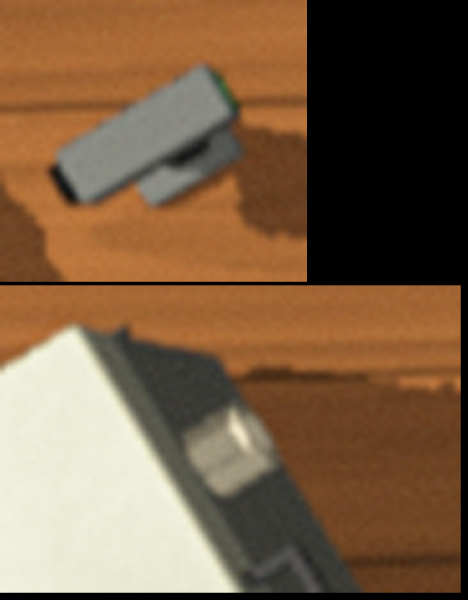

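```bash
python3 - <<'E'
from h import *
g=lambda x,y:(x/5.12+200-.4,y/5.12+185-.4); k=lambda x,y:(x/5.12+90-.4,(y-285.4)/5.12+190-.4)
G=np.array([ray('top',g(*p),161) for p in [(58,155),(205,66),(240,112),(85,204)]])[:,:2]
print('gun',G.round(),G.mean(0).round(1)); d=(G[0]+G[3]-G[1]-G[2])/2; e=(G[0]-G[3]+G[1]-G[2])/2
print(np.linalg.norm(d),np.linalg.norm(e),np.degrees(np.arctan2(d[1],d[0])))
L=np.array([ray('top',k(*p),272) for p in [(78,327),(243,590)]])[:,:2]; l=L[0]-L[1]
print('lid front',L.round(), 'kiln x yaw', np.degrees(np.arctan2(l[1],l[0]))+90-0)
for p in [(252,432),(257,432)]: print('mouth',ray('top',k(*p),195).round())
s=telemetry.get_obs(); R=np.array(s['orientation']); print(R)
c=np.array([484,-336.]);h=np.array([568,-311.])
print('cup in tool xy:', R.T@(np.array([*c,250])-s['eef_pos']))
E
```

```text
gun [[506. 271.]
 [563. 171.]
 [532. 148.]
 [472. 254.]] [518.1 211.2]
118.32324720190282 38.6413164026479 119.7275489563324
lid front [[564. 590.]
 [395. 487.]] kiln x yaw 121.61738659061638
mouth [499. 508. 195.]
mouth [499. 505. 195.]
[[ 3.57663808e-01 -9.33850416e-01 -3.75850064e-05]
 [-9.33850416e-01 -3.57663809e-01  8.79986106e-06]
 [-2.16605504e-05  3.19513820e-05 -9.99999999e-01]]
cup in tool xy: [-238.12378855 -331.80135511    6.29159598]
```

```bash
python3 -m handwheel '[[[-24,-33,0,0,0,0,1],[-50,-70,0,0,0,0,1],[-80,-110,0,0,0,0,1],[-110,-152,0,0,0,0,1],[-140,-195,0,0,0,0,1],[-170,-237,0,0,0,0,1],[-200,-280,0,0,0,0,1],[-222,-310,0,0,0,0,1],[-238,-332,0,0,0,0,1],[-238,-332,0,0,0,0,1]]]'
python3 - <<'E'
from h import *
snap('wrist','w1.png')
print(find('wrist','cup'),find('wrist','isolator'),proj('wrist',[484,-336,124]),proj('wrist',[568,-311,70]))
s=telemetry.get_obs();print(s['eef_pos'],s['force'],s['gripper_width'],s['time'])
E
```

```text
time: 2.55
eef_pos: [486.1, -333.4, 256.4]
orientation: [[0.363, -0.932, 0.001], [-0.932, -0.363, 0.001], [-0.001, -0.001, -1.0]]
force: [-0.7, 0.7, 0.1]
gripper_width: -0.1
[(0.97, array([ 507., -324.,  116.]), array([317., 165.]))] [(0.84, array([ 555., -324.,   73.]), array([337., 100.])), (0.79, array([ 411., -662.,   69.]), array([581., 349.]))] [320.14528023 199.23154419] [328.16657254  78.97038457]
[ 483.25491063 -337.50095049  256.36352011] [ 0.3484427  -0.11446935  0.41546366] -0.12379508763704755 2.7
```

View pics/w1.png

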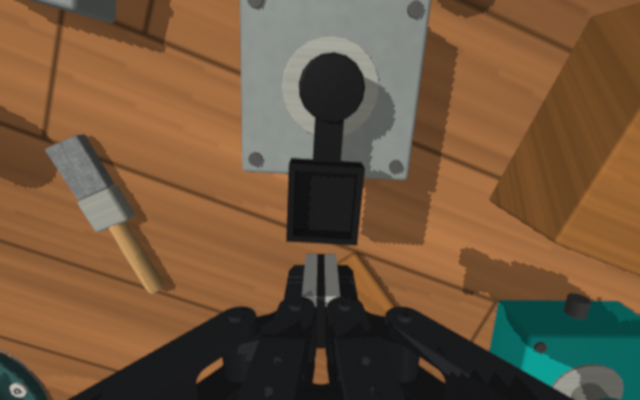

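```bash
python3 - <<'E'
from h import *
print('rim',ray('wrist',(325.5,201),124).round(1),'floor',ray('wrist',(330,203),108).round(1),'shaft',ray('wrist',(332,88),120).round(1))
S=[ray('wrist',p,70)[:2] for p in [(257,159),(396,167),(416,10),(257,0)]]; print(np.round(S), np.mean(S,0))
s=telemetry.get_obs(); R=np.array(s['orientation']); print(s['eef_pos'],s['force'])
for t in ([485,-340],): print(R.T@(np.array([*t,130+25])-s['eef_pos']))
E
```

```text
rim [ 484.1 -340.3  124. ] floor [ 479.3 -346.3  108. ] shaft [ 561.5 -315.3  120. ]
[[ 483. -276.]
 [ 521. -394.]
 [ 640. -357.]
 [ 602. -238.]] [ 561.48692391 -316.47558062]
[ 483.25491063 -337.50095049  256.36352011] [ 0.3484427  -0.11446935  0.41546366]
[  2.88232253  -0.83189636 101.3649543 ]
```

The wrist view w1 shows the black cup's rim centred at about (325,201), straight below the tool to within 4 mm, and the fingertips closed at (322,280). Descending to just above the floor, then feeling for the stop in guarded steps.

```bash
cat > guard.py <<'E'
# exit 0 while upward force on tool is below limit
import sys; from plant import telemetry
s=telemetry.get_obs(); f=s['force']; print('t',round(s['time'],2),'p',[round(float(x),1) for x in s['eef_pos']],'F',[round(float(x),1) for x in f]); sys.exit(0 if (f**2).sum()**.5<float(sys.argv[1]) else 1)
E
python3 -m handwheel '[[[1,1,35,0,0,0,1],[3,3,70,0,0,0,1],[3,3,95,0,0,0,1],[3,3,102,0,0,0,1],[3,3,102,0,0,0,1]]]' >/dev/null; python3 guard.py 3 && python3 -m handwheel '[[[0,0,5,0,0,0,1],[0,0,10,0,0,0,1],[0,0,10,0,0,0,1]]]'>/dev/null; python3 guard.py 3 && python3 -m handwheel '[[[0,0,4,0,0,0,1],[0,0,4,0,0,0,1]]]' >/dev/null; python3 guard.py 3 && python3 -m handwheel '[[[0,0,4,0,0,0,1],[0,0,4,0,0,0,1]]]' >/dev/null; python3 guard.py 3 && python3 -m handwheel '[[[0,0,4,0,0,0,1],[0,0,4,0,0,0,1]]]' >/dev/null; python3 guard.py 3
```

```text
t 3.33 p [480.9, -342.6, 154.4] F [0.1, 0.3, -0.2]
t 3.7 p [480.9, -342.5, 144.4] F [-0.1, 0.9, 0.1]
t 3.95 p [480.8, -342.3, 140.2] F [-0.4, -0.1, 0.1]
t 4.2 p [480.5, -342.1, 135.8] F [-0.4, -0.4, 0.2]
t 4.45 p [480.8, -342.3, 132.0] F [0.6, 1.5, 3.7]
```

```bash

python3 guard.py 12 && python3 -m handwheel '[[[0,0,2,0,0,0,1],[0,0,2,0,0,0,1]]]' >/dev/null; python3 guard.py 12 && python3 -m handwheel '[[[0,0,2,0,0,0,1],[0,0,2,0,0,0,1]]]'>/dev/null; python3 guard.py 12 && python3 -m handwheel '[[[0,0,2,0,0,0,1],[0,0,2,0,0,0,1]]]' >/dev/null; python3 guard.py 12 && python3 -m handwheel '[[[0,0,2,0,0,0,1],[0,0,2,0,0,0,1]]]' >/dev/null; python3 guard.py 12 && python3 -m handwheel '[[[0,0,2,0,0,0,1],[0,0,2,0,0,0,1]]]' >/dev/null; python3 guard.py 12&& python3 -m handwheel '[[[0,0,2,0,0,0,1],[0,0,2,0,0,0,1]]]' >/dev/null; python3 guard.py 12
```

```text
t 4.45 p [480.8, -342.3, 132.0] F [0.6, 1.5, 3.7]
t 4.7 p [480.9, -342.5, 130.2] F [-1.6, -0.4, 4.8]
t 4.95 p [480.9, -342.6, 128.3] F [-1.5, 0.5, 4.4]
t 5.2 p [480.9, -342.7, 126.3] F [-1.5, 0.5, 5.8]
t 5.45 p [480.9, -342.8, 124.4] F [-1.3, -0.4, 5.1]
t 5.7 p [480.9, -343.0, 123.8] F [-2.8, 1.2, 13.7]
t 5.7 p [480.9, -343.0, 123.8] F [-2.8, 1.2, 13.7]
```

Stop found at about 8–9 mm depth (TCP z ≈ 124, force jumping to 13.7 N). Working out the arc in the tool axes.

```bash
cat > arc.py <<'E'
from h import *
C=np.array([565,-313.])
def way(th,lead):
    a=np.radians(197.4-th); return C+87*np.array([np.cos(a),np.sin(a)])+lead*np.array([np.sin(a),-np.cos(a)])
s=telemetry.get_obs(); R=np.array(s['orientation'])[:2,:2]; p=np.array(s['eef_pos'][:2])
d=p-C; print(p,'rel r',np.hypot(*d),'ang',197.4-np.degrees(np.arctan2(d[1],d[0]))%360, R.round(3).tolist(), s['force'].round(1))
for th,l in [(0,6),(0,12),(5,14),(10,15),(15,15),(20,15),(25,15),(30,14),(35,14),(40,14),(45,14),(50,14),(55,13),(60,13),(65,13),(70,13),(75,13),(80,12),(85,12),(90,12),(92,13)]:
    w=way(th,l); print(th,w.round(1),(R.T@(w-p)).round(1))
E
python3 arc.py
```

```text
[ 480.94741918 -342.97672748] rel r 89.23811143539936 ang -2.2283976793988245 [[0.354, -0.935], [-0.935, -0.354]] [-2.8  1.2 13.7]
0 [ 480.2 -333.3] [-9.3 -2.7]
0 [ 478.4 -327.6] [-15.3  -3.1]
5 [ 477. -318.] [-24.7  -5.2]
10 [ 476.8 -309.3] [-32.9  -8. ]
15 [ 477.4 -301.7] [-39.9 -11.4]
20 [ 478.8 -294.1] [-46.5 -15.3]
25 [ 480.7 -286.6] [-52.8 -19.8]
30 [ 483.1 -280.4] [-57.8 -24.3]
35 [ 486.3 -273.3] [-63.2 -29.7]
40 [ 490.1 -266.6] [-68.1 -35.6]
45 [ 494.4 -260.3] [-72.6 -41.9]
50 [ 499.2 -254.3] [-76.4 -48.5]
55 [ 504.  -249.6] [-79.1 -54.6]
60 [ 509.8 -244.5] [-81.8 -61.8]
65 [ 515.9 -240. ] [-83.9 -69.2]
70 [ 522.5 -236. ] [-85.3 -76.8]
75 [ 529.4 -232.6] [-86.1 -84.4]
80 [ 535.6 -230.2] [-86.  -91.1]
85 [ 542.9 -228. ] [-85.5 -98.7]
90 [ 550.4 -226.4] [ -84.4 -106.3]
92 [ 554.4 -225.7] [ -83.6 -110.3]
```

```bash
python3 -m handwheel '[[[-9,-3,0.5,0,0,0,1],[-15,-3,0.7,0,0,0,1],[-20,-4,0.7,0,0,0,1],[-25,-5,0.7,0,0,0,1],[-29,-6.5,0.7,0,0,0,1],[-33,-8,0.7,0,0,0,1],[-33,-8,0.7,0,0,0,1]]]' >/dev/null; python3 guard.py 20 && python3 arc.py
```

```text
t 6.58 p [477.5, -309.6, 123.9] F [-1.2, 0.2, 9.0]
[ 477.53427992 -309.61438476] rel r 87.53122059767651 ang 19.61669323833209 [[0.354, -0.935], [-0.935, -0.354]] [-1.2  0.2  9. ]
0 [ 480.2 -333.3] [23.1  5.9]
0 [ 478.4 -327.6] [17.1  5.6]
5 [ 477. -318.] [7.7 3.5]
10 [ 476.8 -309.3] [-0.5  0.6]
15 [ 477.4 -301.7] [-7.5 -2.7]
20 [ 478.8 -294.1] [-14.1  -6.7]
25 [ 480.7 -286.6] [-20.4 -11.2]
30 [ 483.1 -280.4] [-25.4 -15.6]
35 [ 486.3 -273.3] [-30.8 -21.1]
40 [ 490.1 -266.6] [-35.7 -26.9]
45 [ 494.4 -260.3] [-40.2 -33.2]
50 [ 499.2 -254.3] [-44.  -39.9]
55 [ 504.  -249.6] [-46.7 -46. ]
60 [ 509.8 -244.5] [-49.4 -53.2]
65 [ 515.9 -240. ] [-51.5 -60.6]
70 [ 522.5 -236. ] [-52.9 -68.1]
75 [ 529.4 -232.6] [-53.7 -75.8]
80 [ 535.6 -230.2] [-53.6 -82.4]
85 [ 542.9 -228. ] [-53.1 -90.1]
90 [ 550.4 -226.4] [-52.  -97.7]
92 [ 554.4 -225.7] [ -51.2 -101.7]
```

```bash
python3 -m handwheel '[[[-7,-3,0.7,0,0,0,1],[-14,-6.7,0.7,0,0,0,1],[-20,-11,0.7,0,0,0,1],[-25,-15.5,0.7,0,0,0,1],[-31,-21,0.7,0,0,0,1],[-36,-27,0.7,0,0,0,1],[-40,-33,0.7,0,0,0,1],[-40,-33,0.7,0,0,0,1]]]' >/dev/null; python3 guard.py 20 && python3 arc.py | tail -12
```

```text
t 7.58 p [495.5, -260.2, 123.9] F [-1.0, 1.0, 8.4]
40 [ 490.1 -266.6] [4.1 7.4]
45 [ 494.4 -260.3] [-0.3  1.1]
50 [ 499.2 -254.3] [-4.2 -5.6]
55 [ 504.  -249.6] [ -6.9 -11.7]
60 [ 509.8 -244.5] [ -9.6 -18.9]
65 [ 515.9 -240. ] [-11.7 -26.3]
70 [ 522.5 -236. ] [-13.1 -33.8]
75 [ 529.4 -232.6] [-13.8 -41.5]
80 [ 535.6 -230.2] [-13.8 -48.2]
85 [ 542.9 -228. ] [-13.3 -55.8]
90 [ 550.4 -226.4] [-12.1 -63.4]
92 [ 554.4 -225.7] [-11.4 -67.4]
```

```bash
python3 -m handwheel '[[[-4,-6,0.7,0,0,0,1],[-7,-12,0.7,0,0,0,1],[-9.5,-19,0.7,0,0,0,1],[-11.5,-26,0.7,0,0,0,1],[-13,-34,0.7,0,0,0,1],[-14,-41,0.7,0,0,0,1],[-14,-48,0.7,0,0,0,1],[-14,-48,0.7,0,0,0,1]]]' >/dev/null; python3 guard.py 20 && python3 arc.py | tail -4; python3 - <<'E'
from h import *
print(find('wrist','cup') if snap('wrist','w2.png') is not None else 0)
E
```

```text
t 8.57 p [537.2, -230.1, 123.9] F [-0.4, 0.9, 8.3]
80 [ 535.6 -230.2] [-0.4  1.5]
85 [ 542.9 -228. ] [ 0.1 -6.1]
90 [ 550.4 -226.4] [  1.2 -13.7]
92 [ 554.4 -225.7] [  2.  -17.7]
[(0.79, array([ 559., -263.,  108.]), array([411., 262.]))]
```

View pics/w2.png

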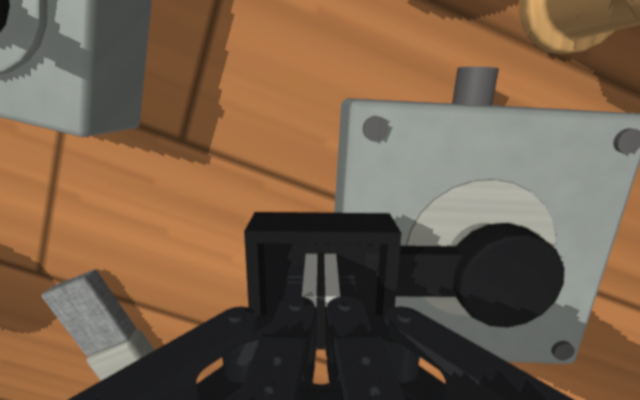

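View w2 shows the handle at about 80–85°, with the fingertips in the cup at (320,280). Pushing on in small steps until the end stop is felt.

```bash
cat > lat.py <<'E'
import sys; from plant import telemetry
s=telemetry.get_obs(); f=s['force']; print('t',round(s['time'],2),'p',[round(float(x),1) for x in s['eef_pos']],'F',[round(float(x),1) for x in f]); sys.exit(0 if (f[0]**2+f[1]**2)**.5<5 and f[2]<16 else 1)
E
python3 -m handwheel '[[[0,-3,0.7,0,0,0,1],[0,-6,0.7,0,0,0,1],[0,-6,0.7,0,0,0,1]]]' >/dev/null; python3 lat.py && python3 -m handwheel '[[[0.5,-4,0.7,0,0,0,1],[0.5,-4,0.7,0,0,0,1]]]' >/dev/null; python3 lat.py && python3 -m handwheel '[[[0.5,-4,0.7,0,0,0,1],[0.5,-4,0.7,0,0,0,1]]]' >/dev/null; python3 lat.py && python3 -m handwheel '[[[0.5,-3,0.7,0,0,0,1],[0.5,-3,0.7,0,0,0,1]]]' >/dev/null; python3 lat.py && python3 -m handwheel '[[[0.5,-3,0.7,0,0,0,1],[0.5,-3,0.7,0,0,0,1]]]' >/dev/null; python3 lat.py && python3 -m handwheel '[[[0.5,-3,0.7,0,0,0,1],[0.5,-3,0.7,0,0,0,1]]]' >/dev/null; python3 lat.py
```

```text
t 9.05 p [540.6, -229.0, 123.8] F [-4.5, -1.4, 11.8]
t 9.3 p [540.9, -229.0, 123.8] F [-8.8, -0.3, 14.8]
t 9.3 p [540.9, -229.0, 123.8] F [-8.8, -0.3, 14.8]
t 9.3 p [540.9, -229.0, 123.8] F [-8.8, -0.3, 14.8]
t 9.3 p [540.9, -229.0, 123.8] F [-8.8, -0.3, 14.8]
t 9.3 p [540.9, -229.0, 123.8] F [-8.8, -0.3, 14.8]
```

```bash
python3 -m handwheel '[[[0,-0.5,-2,0,0,0,1],[0,-0.5,-5,0,0,0,1],[0,0,-8,0,0,0,1],[0,0,-11,0,0,0,1],[0,0,-40,0,0,0,1],[0,0,-80,0,0,0,1],[0,0,-120,0,0,0,1],[0,0,-130,0,0,0,1],[0,0,-130,0,0,0,1],[0,0,-130,0,0,0,1]]]'
python3 - <<'E'
from h import *
snap('wrist','w3.png'); print(find('wrist','cup'))
s=telemetry.get_obs();print(s['eef_pos'],s['force'],s['qvel'].round(1))
E
```

```text
time: 10.55
eef_pos: [540.5, -227.9, 252.0]
orientation: [[0.353, -0.936, -0.008], [-0.936, -0.353, -0.003], [-0.0, 0.009, -1.0]]
force: [-1.2, 0.1, -0.6]
gripper_width: -0.0
[(0.95, array([ 550., -246.,  114.]), array([348., 194.]))]
[ 540.66916521 -228.08837942  252.06677518] [ 0.41342028 -0.10993758  0.33882802] [-0.  -0.2  0.1 -0.4  0.1  0.2  0. ]
```

View pics/w3.png

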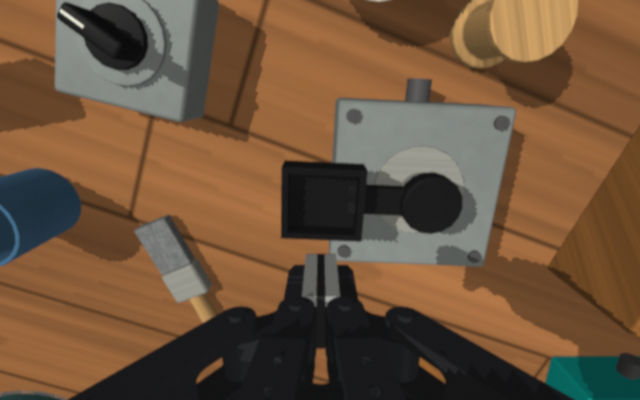

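```bash
python3 - <<'E'
from h import *
S=np.array([ray('wrist',p,70)[:2] for p in [(355,117),(502,124),(474,257),(345,250)]]); print(S.round(1),S.mean(0).round(1))
x=(S[1]-S[2]+S[0]-S[3]); y=S[0]-S[1]+S[3]-S[2]
print('box yaw',np.degrees(np.arctan2(x[1],x[0])),np.degrees(np.arctan2(y[1],y[0]))-90)
for z in (124,115):
    q=[ray('wrist',p,z)[:2] for p in [(283,162),(367,163),(361,241),(281,239)]]
    c=np.mean(q,0); d=c-S.mean(0); print(z,'rim',[np.linalg.norm(q[i]-q[i-1]).round(1) for i in range(4)],c.round(1),np.hypot(*d),'cup dir (want 90+yaw)',np.degrees(np.arctan2(d[1],d[0])))
    e=(q[0]-q[1]+q[3]-q[2]); print(np.degrees(np.arctan2(e[1],e[0])))
# gun plan
s=telemetry.get_obs();R=np.array(s['orientation']);print('to gun',R.T@(np.array([517,211,290])-s['eef_pos']))
E
```

```text
[[ 603.8 -234.1]
 [ 642.4 -352.4]
 [ 523.6 -390.5]
 [ 486.7 -272.3]] [ 564.1 -312.3]
box yaw 17.925343492669246 17.695949455095203
124 rim [np.float64(60.3), np.float64(60.3), np.float64(61.1), np.float64(61.8)] [ 539.9 -229.3] 86.53520894852583 cup dir (want 90+yaw) 106.27825826304576
109.59781698059201
115 rim [np.float64(62.5), np.float64(62.5), np.float64(63.4), np.float64(64.1)] [ 537.2 -230.4] 86.29740890581182 cup dir (want 90+yaw) 108.21793513912557
109.59781698059199
to gun [-419.20339927 -132.46161796  -38.98966119]
```

```bash
python3 -m handwheel '[[[-38,-12,-10,0,0,-8,1],[-76,-24,-20,0,0,-17,1],[-114,-36,-30,0,0,-26,0],[-152,-48,-40,0,0,-35,0],[-190,-60,-40,0,0,-44,0],[-228,-72,-40,0,0,-53,0],[-266,-84,-40,0,0,-62,0],[-304,-96,-40,0,0,-71,0],[-342,-108,-40,0,0,-80,0],[-380,-120,-40,0,0,-89,0],[-405,-128,-40,0,0,-96,0],[-419,-132,-40,0,0,-99,0]]]'>/dev/null;  python3 -m handwheel '[[[0,0,0,0,0,0,0]]]'
python3 - <<'E'
from h import *
snap('wrist','w4.png'); print(find('wrist','gun_mid'))
s=telemetry.get_obs();print(s['eef_pos'],s['force'],s['qvel'].round(1),s['joint_pos'].round())
E
```

```text
time: 12.28
eef_pos: [515.7, 212.5, 289.6]
orientation: [[0.867, 0.498, -0.011], [0.498, -0.867, -0.003], [-0.011, -0.003, -1.0]]
force: [0.6, 0.1, 0.9]
gripper_width: 85.6
[(0.68, array([510., 219., 162.]), array([321., 192.]))]
[515.97986172 210.76255724 289.51889313] [ 0.31690502 -0.41650876  0.48714399] [ 0.5 -0.3  0.8  0.1 -0.   0.1  0.2] [ -6.  22. -27. 111.  12.  51. -10.]
```

View pics/w4.png

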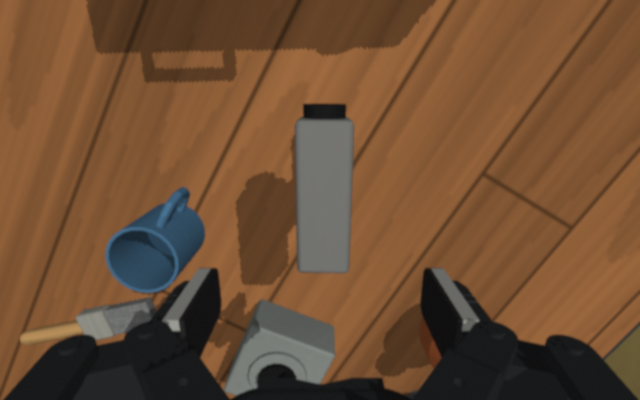

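```bash
python3 - <<'E'
from h import *
q=np.array([ray('wrist',p,161)[:2] for p in [(297,118),(353,119),(350,271),(298,271)]])
d=q[0]+q[1]-q[2]-q[3]; print('len/wid',[np.linalg.norm(q[i]-q[i-1]).round(1) for i in range(4)],'c',q.mean(0).round(1),'yaw',np.degrees(np.arctan2(d[1],d[0])))
s=telemetry.get_obs();R=np.array(s['orientation']);print('tool x ang',np.degrees(np.arctan2(R[1,0],R[0,0])),'d',R.T@(np.array([*q.mean(0),138+6])-s['eef_pos']))
E
```

```text
len/wid [np.float64(118.6), np.float64(38.8), np.float64(117.7), np.float64(41.4)] c [515.7 214.5] yaw 119.61923070567691
tool x ang 29.732834330146982 d [  3.27829674  -3.08981253 145.49737411]
```

```bash
python3 -m handwheel '[[[3,-3,40,-0.2,0.6,0,0],[3,-3,80,-0.2,0.6,0,0],[3,-3,115,-0.2,0.6,0,0],[3,-3,135,-0.2,0.6,0,0],[3,-3,146,-0.2,0.6,0,0],[3,-3,148,-0.2,0.6,0,0],[3,-3,148,-0.2,0.6,0,0]]]'; python3 -m handwheel '[[[0,0,0,0,0,0,0.3],[0,0,0,0,0,0,1],[0,0,0,0,0,0,1],[0,0,0,0,0,0,1],[0,0,0,0,0,0,1],[0,0,0,0,0,0,1],[0,0,0,0,0,0,1]]]'
```

```text
time: 13.25
eef_pos: [516.0, 214.1, 142.2]
orientation: [[0.869, 0.495, 0.001], [0.495, -0.869, -0.002], [-0.0, 0.002, -1.0]]
force: [-0.3, 0.8, 1.0]
gripper_width: 85.4
time: 14.12
eef_pos: [516.2, 214.2, 142.8]
orientation: [[0.869, 0.495, 0.001], [0.495, -0.869, -0.002], [0.0, 0.002, -1.0]]
force: [-1.4, -1.1, 6.1]
gripper_width: 41.4
```

Gun gripped (41.4 mm wide). Before carrying it, I'll refine the kiln pose from the lid's outline and overlay the model's sleeve on both images.

```bash
python3 -m handwheel '[[[0,0,-20,0,0,0,1],[0,0,-45,0,0,0,1],[0,0,-70,0,0,0,1],[0,0,-80,0,0,0,1],[0,0,-80,0,0,0,1]]]'; python3 - <<'E'
from h import *
a=cv2.imread('pics/top0.png'); m=((a.min(2)>170)&(np.indices(a.shape[:2])[1]<180)).astype(np.uint8)
n,l,st,_=cv2.connectedComponentsWithStats(m); i=1+st[1:,4].argmax(); print(st[i])
cs=max(cv2.findContours((l==i).astype(np.uint8),cv2.RETR_EXTERNAL,cv2.CHAIN_APPROX_NONE)[0],key=len)[:,0]
w=np.array([ray('top',p,272)[:2] for p in cs],np.float32); rc=cv2.minAreaRect(w); print(rc)
yaw=np.radians(rc[2])
for k in range(4):
    x=np.array([np.cos(yaw+k*np.pi/2),np.sin(yaw+k*np.pi/2)])
    if x[1]>.7: break
yk=np.array([-x[1],x[0]]); print('kiln x yaw',np.degrees(np.arctan2(x[1],x[0])))
e=(w-w.mean(0))@np.c_[x,yk]; print('extent',e.min(0),e.max(0))
# front edge line fit
f=w[(e[:,0]<e[:,0].min()+6)&(abs(e[:,1])<120)]; v=cv2.fitLine(f,cv2.DIST_HUBER,0,.01,.01).ravel(); print('front edge dir',np.degrees(np.arctan2(v[1],v[0])),v[2:])
cf=np.array(rc[0])-150*x; print('front mid if 300 deep',cf)
# overlay sleeve
b=cv2.imread('pics/side0.png'); ax=np.append(x,0); ay=np.append(yk,0)
p0=np.array([*cf,0]); t=np.linspace(0,2*np.pi,40)
mt=np.array([497,508]); yo=(mt-cf)@yk; print('mouth yo',yo,'xo',(mt-cf)@x)
mouth=p0-39*ax+yo*ay+[0,0,195]; print('mouth',mouth)
out=[]
for cam,im,(r0,r1,c0,c1) in (('top',a,(190,250,90,180)),('side',b,(85,145,235,325))):
    S=8; o=cv2.resize(im[r0:r1,c0:c1],None,fx=S,fy=S,interpolation=cv2.INTER_CUBIC)
    for rad,back,col in ((27,0,(0,0,255)),(15,0,(0,255,0)),(27,39,(255,0,0))):
        pts=np.array([proj(cam,mouth+back*ax+rad*(np.cos(q)*ay+np.sin(q)*np.array([0,0,1]))) for q in t])
        cv2.polylines(o,[(((pts+.5-[c0,r0])*S)).astype(int)],True,col,1)
    out.append(o)
cv2.imwrite('pics/v5.png',cv2.resize(np.vstack(out),None,fx=.62,fy=.62,interpolation=cv2.INTER_AREA))
E
```

```text
time: 14.75
eef_pos: [516.0, 214.2, 222.7]
orientation: [[0.869, 0.495, 0.002], [0.495, -0.869, -0.002], [0.001, 0.002, -1.0]]
force: [-0.0, 0.2, -3.7]
gripper_width: 41.7
[  26  199  130  134 9470]
((349.0970764160156, 635.8009643554688), (324.9734191894531, 294.4464111328125), 30.92574119567871)
kiln x yaw 120.92574119567871
extent [-148.47407208 -163.28582383] [145.97233994 161.68760298]
front edge dir 30.858185 [422.00708 509.4409 ]
front mid if 300 deep [426.18608169 507.12584918]
mouth yo -61.19584340771999 xo -35.643287097852095
mouth [498.72510439 505.1204972  195.        ]
```

View pics/v5.png

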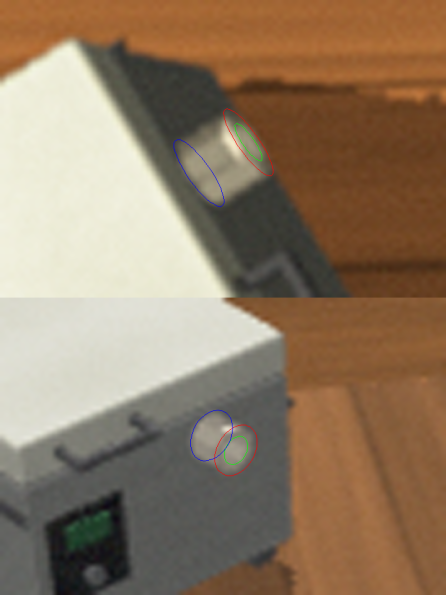

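The overlay fits the sleeve in both images (top mouth at px (137,218), side at (282,115)): mouth ≈ (499.5,505.5,195), kiln x at 120.9°. Carrying the gun to 100 mm in front of it, turning it +1.3°.

```bash
python3 -m handwheel '[[[10,-7,0,0,0,-0.3,1],[28,-19,0,0,0,-0.6,1],[50,-34,0,0,0,-1,1],[72,-49,0,0,0,-1.3,1],[94,-64,6,0,0,-1.3,1],[114,-78,14,0,0,-1.3,1],[128,-87,20,0,0,-1.3,1],[134,-91,23,0,0,-1.3,1],[134,-91,23,0,0,-1.3,1],[134,-91,23,0,0,-1.3,1]]]'; python3 - <<'E'
from h import *
a=snap('top','top1.png'); print(find('top','gun_mid'))
b=snap('side','side1.png'); print(find('side','gun_mid'))
s=telemetry.get_obs(); R=np.array(s['orientation']); p=np.array(s['eef_pos']); print(p,s['force'],np.degrees(np.arctan2(-R[1,1],-R[0,1])))
x=np.array([-.5135,.858,0]); M=np.array([499.6,505.6,195]); tgt=np.r_[(M-170*x)[:2],199.3]; print('tgt',tgt,'err tool',R.T@(tgt-p))
g=-R[:,1]; up=-R[:,2]; side=R[:,0]; mid=p+(-142.5+80.5)*up
nose=mid+70*g+58*up; print('nose',nose,'to mouth: along',(M-nose)@g,'lat',(M-nose)@side)
out=[]
for cam,im,(r0,r1,c0,c1) in (('top',a,(150,250,100,250)),('side',b,(70,170,210,360))):
    S=5; o=cv2.resize(np.ascontiguousarray(im[r0:r1,c0:c1,::-1]),None,fx=S,fy=S,interpolation=cv2.INTER_CUBIC)
    def L(P,Q,col): cv2.line(o,*[tuple(((proj(cam,v)+.5-[c0,r0])*S).astype(int).tolist()) for v in (P,Q)],col,1)
    L(nose,nose+g*(M-nose)@g,(0,0,255)); L(M,M-100*x,(0,255,0))
    c=[mid+80.5*up+i*60*g+j*21*side for i,j in ((1,1),(1,-1),(-1,-1),(-1,1))]
    for i in range(4): L(c[i],c[i-1],(255,0,255))
    out.append(o)
cv2.imwrite('pics/v6.png',cv2.resize(np.vstack(out),None,fx=.6,fy=.6,interpolation=cv2.INTER_AREA))
E
```

```text
time: 16.0
eef_pos: [587.3, 358.4, 199.6]
orientation: [[0.858, 0.514, 0.001], [0.514, -0.858, -0.003], [-0.0, 0.003, -1.0]]
force: [0.2, -0.4, -3.7]
gripper_width: 41.2
[(0.56, array([ 559., -299.,   66.]), array([371., 198.])), (0.31, array([596., -35.,  58.]), array([299., 190.])), (0.26, array([ 349., -456.,   17.]), array([413., 253.]))]
[(0.79, array([593., 339., 148.]), array([307., 140.]))]
[587.48316131 358.77669237 200.00134344] [-0.43401618 -0.29559703 -4.36021189] 120.93214522852628
tgt [586.895 359.74  199.3  ] err tool [-0.00989828 -1.13054132  0.6982523 ]
nose [551.51002575 418.81308501 195.81027226] to mouth: along 101.12854997740364 lat 0.08280565272348935
```

View pics/v6.png

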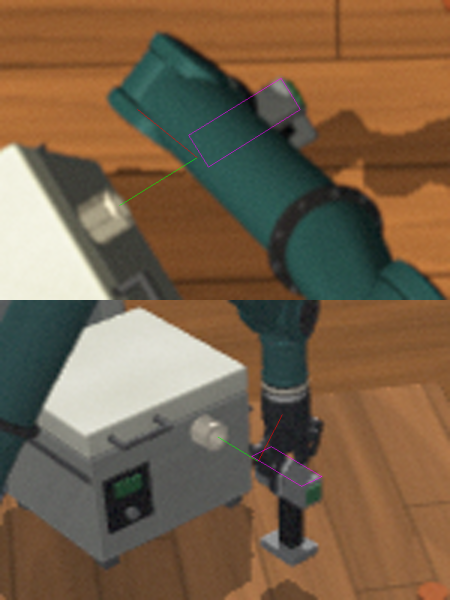

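The overlay matches the visible barrel's rear in both views. The nose is 101 mm out, 0.1 mm off line and upright. Holding with a 1 mm trim.

```bash
python3 -m handwheel '[[[0,-1,0.7,0,0,0,1],[0,-1,0.7,0,0,0,1],[0,-1,0.7,0,0,0,1],[0,-1,0.7,0,0,0,1],[0,-1,0.7,0,0,0,1],[0,-1,0.7,0,0,0,1],[0,-1,0.7,0,0,0,1],[0,-1,0.7,0,0,0,1],[0,-1,0.7,0,0,0,1],[0,-1,0.7,0,0,0,1],[0,-1,0.7,0,0,0,1],[0,-1,0.7,0,0,0,1]]]'; python3 -m handwheel '[[[0,0,0,0,0,0,1],[0,0,0,0,0,0,1],[0,0,0,0,0,0,1],[0,0,0,0,0,0,1],[0,0,0,0,0,0,1],[0,0,0,0,0,0,1],[0,0,0,0,0,0,1],[0,0,0,0,0,0,1],[0,0,0,0,0,0,1],[0,0,0,0,0,0,1],[0,0,0,0,0,0,1],[0,0,0,0,0,0,1]]]'; python3 -m handwheel '[[[0,0,0,0,0,0,1],[0,0,0,0,0,0,1],[0,0,0,0,0,0,1],[0,0,0,0,0,0,1],[0,0,0,0,0,0,1],[0,0,0,0,0,0,1],[0,0,0,0,0,0,1],[0,0,0,0,0,0,1],[0,0,0,0,0,0,1],[0,0,0,0,0,0,1]]]'
```

```text
time: 17.7
eef_pos: [587.0, 359.7, 199.3]
orientation: [[0.858, 0.514, 0.002], [0.514, -0.858, -0.002], [0.001, 0.003, -1.0]]
force: [0.7, 0.1, -3.4]
gripper_width: 41.2
time: 19.2
eef_pos: [587.0, 359.7, 199.3]
orientation: [[0.858, 0.514, 0.002], [0.514, -0.858, -0.002], [0.001, 0.003, -1.0]]
force: [-0.3, 0.3, -3.0]
gripper_width: 41.3
time: 20.45
eef_pos: [587.0, 359.7, 199.3]
orientation: [[0.858, 0.514, 0.002], [0.514, -0.858, -0.002], [0.001, 0.003, -1.0]]
force: [-0.2, -0.3, -3.6]
gripper_width: 41.4
```

```bash
python3 -m handwheel '[[[-8,6,-4,0,0,0,1],[-26,17,-8,0,0,0,1],[-48,31,-8,0,0,0,1],[-72,47,-8,0,0,0,1],[-96,62,-2,0,0,0,1],[-117,76,12,0,0,0,1],[-130,84,28,0,0,0,1],[-136,88,40,0,0,0,1],[-136,88,46,0,0,0,1],[-136,88,50,0,0,0,1],[-136,88,50,0,0,0,1]]]'; python3 guard.py 20 && python3 -m handwheel '[[[0,0,3,0,0,0,1],[0,0,3,0,0,0,1],[0,0,3,0,0,0,1]]]'>/dev/null; python3 guard.py 20
```

```text
time: 21.82
eef_pos: [516.0, 215.2, 149.5]
orientation: [[0.857, 0.515, 0.003], [0.515, -0.857, -0.001], [0.002, 0.002, -1.0]]
force: [0.4, 1.5, -3.8]
gripper_width: 41.2
t 21.82 p [516.0, 215.2, 149.5] F [0.4, 1.5, -3.8]
t 22.2 p [516.1, 215.3, 146.6] F [0.1, -0.1, -3.5]
```

```bash
cat > g2.py <<'E'
import sys; from plant import telemetry
s=telemetry.get_obs(); f=s['force']; print('t',round(s['time'],2),'z',round(float(s['eef_pos'][2]),1),'F',[round(float(x),1) for x in f]); sys.exit(0 if f[2]<0 else 1)
E
python3 -m handwheel '[[[0,0,2,0,0,0,1],[0,0,2,0,0,0,1]]]'>/dev/null; python3 g2.py && python3 -m handwheel '[[[0,0,1.2,0,0,0,1],[0,0,1.2,0,0,0,1]]]'>/dev/null; python3 g2.py && python3 -m handwheel '[[[0,0,1,0,0,0,1],[0,0,1,0,0,0,1]]]'>/dev/null;  python3 g2.py && python3 -m handwheel '[[[0,0,1,0,0,0,1],[0,0,1,0,0,0,1]]]'>/dev/null;  python3 g2.py && python3 -m handwheel '[[[0,0,1,0,0,0,1],[0,0,1,0,0,0,1]]]'>/dev/null;  python3 g2.py
```

```text
t 22.45 z 144.5 F [0.5, -0.5, -3.6]
t 22.7 z 143.2 F [0.4, -0.2, -2.8]
t 22.95 z 142.8 F [-2.1, -0.6, 3.9]
t 22.95 z 142.8 F [-2.1, -0.6, 3.9]
t 22.95 z 142.8 F [-2.1, -0.6, 3.9]
```

```bash
python3 -m handwheel '[[[0,0,0,0,0,0,0.4],[0,0,0,0,0,0,0.2],[0,0,0,0,0,0,0],[0,0,0,0,0,0,0],[0,0,0,0,0,0,0],[0,0,-15,0,0,0,0],[0,0,-45,0,0,0,0],[0,0,-90,0,0,0,0],[0,0,-140,0,0,0,0],[0,0,-155,0,0,0,0],[0,0,-155,0,0,0,0]]]'
python3 - <<'E'
from h import *
w=snap('wrist','w5.png'); print(find('wrist','gun_mid'))
b=snap('side','side2.png'); print(find('side','gun_mid'))
s=cv2.resize(b[60:330,190:460],(540,540)); o=np.zeros((540,800,3),np.uint8); o[:,:540]=s; o[:162,540:]=cv2.resize(w,(260,162))
cv2.imwrite('pics/v7.png',o[:,:,::-1]); print(telemetry.get_obs()['force'])
E
```

```text
time: 24.32
eef_pos: [516.0, 215.6, 299.2]
orientation: [[0.857, 0.515, 0.005], [0.515, -0.857, -0.001], [0.004, 0.003, -1.0]]
force: [0.0, -0.7, -0.6]
gripper_width: 85.4
[(0.71, array([510., 225., 160.]), array([322., 186.]))]
[(0.68, array([516., 195., 128.]), array([296., 162.])), (0.5, array([ 368., -128.,   23.]), array([275., 232.]))]
[-0.43135955  0.55251885 -0.40763788]
```

View pics/v7.png

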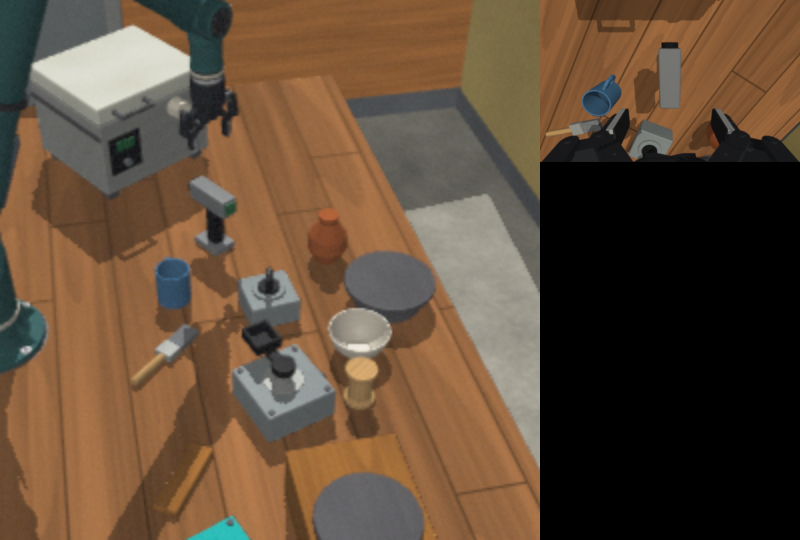

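View v7 shows the gun upright and released at (213,215), the handle at off with its cup at (263,337), and the other objects in place. Handing in.

```bash
python3 -c "
from plant import job
print(job.job_done())"
```

```text
the job is handed in; nothing more can be done
None
```

The kiln is switched off at its isolator, and the thermometer reading was held and the gun stood back up. I handed the job in at about 24 s of the 72 s allowed; no verdict is reported.

- **Isolator:** I used the grey box with the black handle and left the turquoise one alone. I pushed the handle down in guarded 2 mm steps and felt the stop at about 8–9 mm. The highest reading was about 17 N, at the end stop of the swing. I turned it clockwise to that stop and let it up.
- **Handle check:** afterwards the handle was within about 2° of off. It looked sprung up from the size of the cup rim in the wrist picture; I have no direct reading of its height.
- **Thermometer:** I held it for over 4 s with the nose about 100 mm from the spy hole. By calculation it was less than 1 mm off the hole's axis and within about 0.3° of its direction. The measured pose did not change during the last 2.75 s, and the forces showed no contact. I put it back upright where it had stood, turned about 1° from before.
- **Last pictures:** the gun stands free, and the pots, brush, spool, paddle and fan switch look as they did at the start. The gripper is clear of everything.
- **Disagreements:** the first wrist and overhead estimates of the isolator's position differed by about 6 mm, probably because the arm was still settling. A second wrist picture narrowed it to a few millimetres. The network also failed to find the gun in the overhead picture, where the arm hid it; the side view found it.

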